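Line up the grinding jars by size

TASK

Set the four steel grinding jars out on the rail in order of size for the next milling run: one jar centred on each rubber pad, the smallest on the pad next to the brown bottle, growing step by step to the largest on the pad next to the carton. Keep the jars upright all the time, do not shift the bottle or the carton, and leave all the jars standing free.

Things in the scene. Friction and masses are not known exactly. Their poses are not given: they have to be found in the camera images.
- jar_a: smallest grinding jar: steel cylinder 32 mm in diameter, 30 mm high to the top of its fixed lid, with a black knob 18 mm in diameter and 18 mm high on the lid's centre to lift it by; about 120 g. Origin: centre of its underside; z up. Starts upright on the white sheet (2 mm thick), the jars in a loose row roughly along y, 75 to 125 mm apart, in any order.
- jar_b: second smallest grinding jar: steel cylinder 42 mm in diameter, 42 mm high to the top of its fixed lid, with a black knob 18 mm in diameter and 18 mm high on the lid's centre to lift it by; about 220 g. Origin: centre of its underside; z up. Starts upright on the white sheet (2 mm thick), the jars in a loose row roughly along y, 75 to 125 mm apart, in any order.
- jar_c: second largest grinding jar: steel cylinder 52 mm in diameter, 54 mm high to the top of its fixed lid, with a black knob 18 mm in diameter and 18 mm high on the lid's centre to lift it by; about 360 g. Origin: centre of its underside; z up. Starts upright on the white sheet (2 mm thick), the jars in a loose row roughly along y, 75 to 125 mm apart, in any order.
- jar_d: largest grinding jar: steel cylinder 62 mm in diameter, 66 mm high to the top of its fixed lid, with a black knob 18 mm in diameter and 18 mm high on the lid's centre to lift it by; about 550 g. Origin: centre of its underside; z up. Starts upright on the white sheet (2 mm thick), the jars in a loose row roughly along y, 75 to 125 mm apart, in any order.
- pad1: round black rubber pad 70 mm in diameter, 3 mm thick, fixed on an aluminium rail (80 x 340 x 8 mm high); four alike in a row 82 mm apart, this is number 1 from the +y end. Origin: centre of its underside (its top is 11 mm above the bench). y along the rail, z up. The rail lies nearer than the sheet or beyond it, turned up to 0.12 rad.
- pad2: round black rubber pad 70 mm in diameter, 3 mm thick, fixed on an aluminium rail (80 x 340 x 8 mm high); four alike in a row 82 mm apart, this is number 2 from the +y end. Origin: centre of its underside (its top is 11 mm above the bench). y along the rail, z up. The rail lies nearer than the sheet or beyond it, turned up to 0.12 rad.
- pad3: round black rubber pad 70 mm in diameter, 3 mm thick, fixed on an aluminium rail (80 x 340 x 8 mm high); four alike in a row 82 mm apart, this is number 3 from the +y end. Origin: centre of its underside (its top is 11 mm above the bench). y along the rail, z up. The rail lies nearer than the sheet or beyond it, turned up to 0.12 rad.
- pad4: round black rubber pad 70 mm in diameter, 3 mm thick, fixed on an aluminium rail (80 x 340 x 8 mm high); four alike in a row 82 mm apart, this is number 4 from the +y end. Origin: centre of its underside (its top is 11 mm above the bench). y along the rail, z up. The rail lies nearer than the sheet or beyond it, turned up to 0.12 rad.
- bottle: brown glass bottle with a white cap, 60 mm in diameter, 85 mm high, standing on the bench in line with the pads, about 117 mm from the centre of the last pad at one end of the rail (either end). Origin: centre of its underside. Not to be moved.
- carton: small closed brown cardboard carton with a strip of white tape on top, 70 x 70 x 50 mm high, standing on the bench at the other end of the rail, in line with the pads, about 117 mm from the centre of the last pad. Origin: centre of its underside. Not to be moved.
Not all that is in view belongs to the job. What is shaped like the jar_a but orange or red is not meant.

How it is judged (in metres and radians):
At the end, for the whole second after the job is handed in: From the pad next to the bottle: smallest, second smallest, second largest, largest jar; each axis within 12 mm of its pad's centre, underside 7 to 15 mm above the bench (the pad's top is at 11 mm), tilted less than 0.08 rad, released and at rest (under 20 mm/s) (((horizontal distance between bottle and pad1 below 0.2 m and horizontal distance between jar_a and pad1 below 0.012 m and horizontal distance between jar_b and pad2 below 0.012 m and horizontal distance between jar_c and pad3 below 0.012 m and horizontal distance between jar_d and pad4 below 0.012 m) or (horizontal distance between bottle and pad4 below 0.2 m and horizontal distance between jar_a and pad4 below 0.012 m and horizontal distance between jar_b and pad3 below 0.012 m and horizontal distance between jar_c and pad2 below 0.012 m and horizontal distance between jar_d and pad1 below 0.012 m)) and height (world z) of jar_a between 0.007 and 0.015 m and angle between each of jar_a, jar_b, jar_c, jar_d's own z axis and vertical below 0.08 rad and linear speed of each of jar_a, jar_b, jar_c, jar_d below 0.02 m/s and height (world z) of jar_b between 0.007 and 0.015 m and height (world z) of jar_c between 0.007 and 0.015 m and height (world z) of jar_d between 0.007 and 0.015 m); the robot touches nothing.
It fails at once if a jar was tipped by more than 0.6 rad (angle between any of jar_a, jar_b, jar_c, jar_d's own z axis and vertical above 0.6 rad).
It fails at once if the bottle or the carton was moved by more than 20 mm or tipped (distance of any of bottle, carton from where it was at the start of the episode above 0.02 m or angle between any of bottle, carton's own z axis and vertical above 0.4 rad).
It also fails if it takes over 83 s, if anything falls off the work surface, if the arm or the gripper's body presses on something with over 40 N, if the wrist force passes 120 N, or if a joint passes its speed limit or range.

ROBOT

A 6-joint arm with a two-finger parallel gripper is mounted at the origin on the work surface. World frame = base frame: x ahead of the robot, y to its left, z up, the work surface at z = 0. Lengths are in m, angles in degrees, forces in N, time in s.
With the tool pointing down it reaches from about 0.275 to 0.825 m from the base axis. Payload 5.2 kg.
Tool frame: the origin (TCP) lies at the very end of the fingers, on their centre line; the grasp point (between the pads) lies 19 mm behind it (manip.hold_point_z is the x of the grasp point in the tool frame, in m); x points along the fingers, y is the direction in which the jaws open and shut, and the axes are right-handed (so a half turn about x gives the same grasp; the last joint's range is limited). The gripper opens to 93 mm and grips with 3 to 60 N. Pads are 15 mm wide; open, the fingers measure 128 mm over their backs; the gripper's body (75 mm by 188 mm) begins 65 mm behind the grasp point.
Start: joints at [-88.511, 14.817, 87.949, -0, 77.235, -11.62], TCP at [0.125, -0.536, 0.219] pointing down, gripper open.
Joint ranges: [-179.93, 179.93], [-52.35, 119.4], [10.71, 147.94], [-69.91, 249.91], [12.55, 155.21], [-178.61, 178.61]. Speed limits (degrees/s): [147.25, 147.25, 180, 180, 180, 180].

INTERFACE

Orientations are given as [roll, pitch, yaw] about the fixed x, y, z axes, in that order (R = Rz(yaw) Ry(pitch) Rx(roll)).
In Python, from rig import get_obs, optics, workorder, manip gives the robot as it stands.
- The arm moves only by the shell command python3 -m jog 'ROWS'. ROWS is JSON, a list of rows, each an object with "gripper": the finger opening in m, from 0 to 0.093; "dp": the shift along the world's x, y, z in m, a list of three; "roll": the turn about the world's z in degrees. In form: [{"gripper": gripper, "dp": [x, y, z], "roll": roll}, ...]. A call has exactly 10 rows; each row is the pose to reach, as a shift and turn from the pose commanded when the call began; what a row does not reach only later rows make up. A row lasts 1/8 s, in which the tool goes at most 62.5 mm and 10.7 degrees, less where a joint would pass 70% of its speed; a pose out of reach is approached as far as the arm can. A call with a gripper value outside its range is refused whole. The fingers move at their own pace and stop on an object; the grip force is fixed at half the most. Time passes only in rows, so rows that repeat a pose let the fingers close, or fill a call up. It gives the time, the measured TCP pose, the force and the opening at its end, in the units of the state.
- get_obs(): the state, without advancing time (a new reading comes with each control period).
- optics.get_image(name): name is "scene" or "top"; returns the picture (400x640x3 uint8, blue, green, red); there is no depth.
- optics.camera_params(name): a dict with "fx", "fy", "cx", "cy" (pixels), "origin" and "attitude" of the camera in the world. Camera axes: x right, y up, looking along -z (the intrinsics and any distortion apply to the point x, -y, -z); pixel columns grow to the right and rows downward; lengths in m; the calibration is good to about 2 mm. A picture is of the moment at which its call begins. camera_params takes no time and is no camera call.
- workorder.job_done(): hands the job in, once; it reports no verdict.
Trained networks look in the newest picture that a camera, given by its name, has taken for a name from the list of things; names that differ only in an ending like _2 or _b are one class to them, and where a whole thing is asked for, a point or a joint stands for the part that bears it (a point fixed in the world has none). Each returns a list of dicts, best first, with "conf" (0 to 1); they miss things now and then, are a little off and sometimes report something else, mostly with a low value. They report only what shows in the picture. A call takes as long as a camera call. They do not tell look-alikes from the thing itself.
- optics.trace(camera, thing): "mask" (400x640 bool, what is visible of it) and "rect" ([left, top, right, bottom] in pixels, round what is visible of it).
The state is a dict: "time": time; "joints": joint angles; "qd": joint speeds; "joint_torque": joint torques, N m; "ee_pos": TCP position; "orientation": TCP orientation; "ft_force": force on the tool from outside, world axes, zero at the start; "moment": the same for the moment, N m; "opening": opening from 0.0 (shut) to 1.0 (fully open).
Only numpy, scipy, OpenCV 4.12 (cv2) and the standard library are available. Lean on these libraries where they do the work, as an engineer would, in place of code of your own. Each camera call takes 0.05 s, during which the arm holds its last target.

## Working session

There is one attempt and no reset: what is moved stays moved. The work goes in short steps, Python scripts to look and compute and a shell command to move; the robot and the scene stay as the last step left them, time stands still between calls to the robot, and variables do not carry over. Pictures are saved under pics/ and viewed, and the job is handed in when it is done.

```bash
ls; mkdir -p pics
python3 - <<'E'
from rig import get_obs, optics, workorder, manip
import cv2
print(get_obs()); print(manip.hold_point_z)
for n in("scene","top"):
    print(n,optics.camera_params(n)); cv2.imwrite(f"pics/{n}0.png",optics.get_image(n))
E
```

```text
pics
{'time': 0.0, 'joints': array([-8.85112110e+01,  1.48602540e+01,  8.80116947e+01, -1.19759192e-03,
        7.72348626e+01, -1.16198335e+01]), 'qd': array([ 0.03911493, -0.00459995, -0.04533158, -0.07582235,  0.10086704,
       -0.06607316]), 'joint_torque': array([ 1.45885453e-03, -4.37299848e+01, -2.84002554e+01,  7.20046344e-02,
        4.13799123e-02, -1.13745039e-04]), 'ee_pos': array([ 0.12473714, -0.53509575,  0.21780406]), 'orientation': array([-100.99358869,   89.89318233,   92.11529956]), 'ft_force': array([-0.05480348,  0.27823042,  0.24245971]), 'moment': array([-0.0336497 ,  0.02920561,  0.04819673]), 'opening': 1.0008255197493243}
-0.0188
scene {'fx': 461.03792215086486, 'fy': 461.03792215086486, 'cx': 322.10216768454075, 'cy': 199.7104102708721, 'origin': array([1.06356322, 0.44435155, 0.76344868]), 'attitude': array([ 45.18906254,  -0.23394735, 127.84395096])}
top {'fx': 384.63524669516664, 'fy': 384.63524669516664, 'cx': 318.2858238157274, 'cy': 201.3330442071902, 'origin': array([ 0.44329271, -0.00193915,  0.79395152]), 'attitude': array([  3.22553686,  -2.32469066, -90.72016457])}
```

View pics/top0.png

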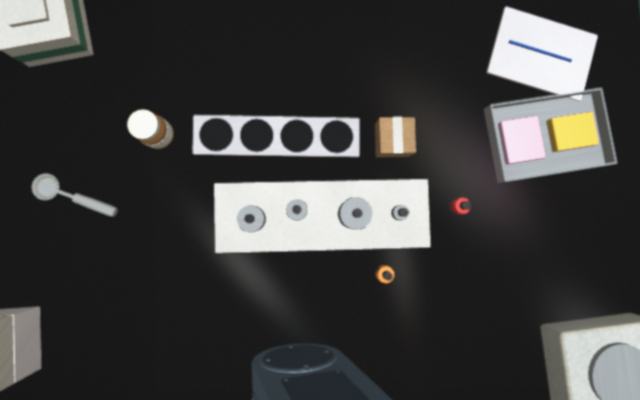

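View pics/scene0.png

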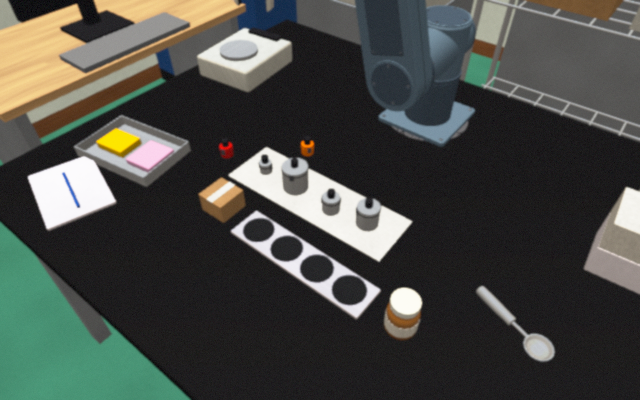

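The bottle is at the +y (left) end of the top view at (150,128), so pad1 at (215,134) takes jar_a and pad4 at (337,137) takes jar_d. The jars appear to be a (400,212), b (297,209), c (250,218) and d (355,213). The red (462,206) and orange (386,274) ones are look-alikes. Next I'll measure positions.

```bash
cat > h.py <<'E'
import numpy as np, cv2
from scipy.spatial.transform import Rotation as R
from scipy.optimize import least_squares
from rig import get_obs, optics
D=dict(jar_a=(32,30),jar_b=(42,42),jar_c=(52,54),jar_d=(62,66))
def proj(cam,P):
    c=optics.camera_params(cam); M=R.from_euler('xyz',c['attitude'],degrees=True).as_matrix()
    q=(np.atleast_2d(P)-c['origin'])@M
    return np.c_[c['cx']+c['fx']*q[:,0]/-q[:,2], c['cy']+c['fy']*(-q[:,1])/-q[:,2]]
def ray(cam,uv,z):
    c=optics.camera_params(cam); M=R.from_euler('xyz',c['attitude'],degrees=True).as_matrix()
    d=M@np.array([(uv[0]-c['cx'])/c['fx'],-(uv[1]-c['cy'])/c['fy'],-1]); o=c['origin']
    return (o+d*(z-o[2])/d[2])[:2]
def cyl(x,y,r,z0,z1):
    t=np.linspace(0,2*np.pi,48,endpoint=False)
    return np.array([[x+r*np.cos(a),y+r*np.sin(a),z] for z in(z0,z1) for a in t])
def sil(cam,x,y,n,z0):
    d,h=[v/1000 for v in D[n]]; m=np.zeros((1600,2560),np.uint8)
    for P in(cyl(x,y,d/2,z0,z0+h),cyl(x,y,.009,z0+h,z0+h+.018)):
        p=(proj(cam,P)*4+1.5).astype(np.float32)
        cv2.fillConvexPoly(m,np.round(cv2.convexHull(p)).astype(np.int32),1)
    return m
def cen(m): 
    v,u=np.nonzero(m); return np.array([u.mean(),v.mean()])
def fit(cam,n,z0,mask):
    t=cen(mask); xy=ray(cam,t,z0+.02)
    for _ in range(6):
        s=sil(cam,*xy,n,z0); c=(cen(s)-1.5)/4
        xy=xy+ray(cam,t,z0+.02)-ray(cam,c,z0+.02)
    return xy, s.sum()/16, mask.sum()
E
python3 - <<'E'
from h import *
o=get_obs(); print(R.from_euler('xyz',o['orientation'],degrees=True).as_matrix().round(3))
for cam in("top","scene"):
    im=optics.get_image(cam)
    for n in("jar_a","pad1","bottle","carton"):
        for d in optics.trace(cam,n):
            r=d['rect']; c=cen(d['mask']); s=''
            if n=="pad1": s=ray(cam,c,.011)
            if n=="jar_a": s=[(k,np.r_[fit(cam,k,.002,d['mask'])].round(4) if 0 else (fit(cam,k,.002,d['mask'])[0].round(4).tolist(),int(fit(cam,k,.002,d['mask'])[1]))) for k in D]
            print(cam,n,round(d['conf'],2),np.round(r),c.round(1),int(d['mask'].sum()),s)
E
```

```text
[[-0.     0.227 -0.974]
 [ 0.002 -0.974 -0.227]
 [-1.    -0.002 -0.   ]]
top jar_a 0.84 [285. 198. 309. 220.] [296.9 209.5] 356 [('jar_a', ([0.4702, 0.0093], 213)), ('jar_b', ([0.4697, 0.0091], 374)), ('jar_c', ([0.4693, 0.0089], 587)), ('jar_d', ([0.4689, 0.0086], 860))]
top jar_a 0.75 [451. 198. 472. 213.] [460.6 205.3] 268 [('jar_a', ([0.4756, -0.3257], 290)), ('jar_b', ([0.4754, -0.3229], 512)), ('jar_c', ([0.475, -0.3198], 803)), ('jar_d', ([0.4747, -0.3166], 1172))]
top jar_a 0.71 [376. 264. 394. 282.] [384.6 274. ] 265 [('jar_a', ([0.3388, -0.1657], 263)), ('jar_b', ([0.3398, -0.1641], 465)), ('jar_c', ([0.3409, -0.1624], 729)), ('jar_d', ([0.3421, -0.1606], 1060))]
top jar_a 0.63 [238. 206. 270. 232.] [251.2 218.5] 637 [('jar_a', ([0.4535, 0.1006], 239)), ('jar_b', ([0.4534, 0.0994], 421)), ('jar_c', ([0.4533, 0.0981], 657)), ('jar_d', ([0.4531, 0.0967], 955))]
top jar_a 0.62 [393. 205. 412. 219.] [399.8 212.5] 243 [('jar_a', ([0.4623, -0.1995], 256)), ('jar_b', ([0.4621, -0.1976], 453)), ('jar_c', ([0.4619, -0.1956], 710)), ('jar_d', ([0.4617, -0.1933], 1031))]
top jar_a 0.5
[... 1698 characters left out ...]
ene jar_a 0.54 [259. 156. 271. 176.] [265.1 164.7] 201 [('jar_a', ([0.4615, -0.1978], 240)), ('jar_b', ([0.4648, -0.1945], 400)), ('jar_c', ([0.4689, -0.1901], 614)), ('jar_d', ([0.4733, -0.1853], 888))]
scene pad1 0.9 [269. 235. 304. 261.] [286.6 247.3] 645 [0.62129867 0.01047819]
scene pad1 0.8 [332. 277. 368. 306.] [349.3 289.1] 807 [0.62514084 0.1742703 ]
scene pad1 0.8 [243. 218. 277. 241.] [258.7 229.5] 604 [ 0.62095695 -0.06998515]
scene pad1 0.66 [301. 254. 337. 280.] [316.2 267.8] 748 [0.62463197 0.09228276]
scene bottle 0.94 [384. 286. 420. 340.] [403.1 313.3] 1499 
scene carton 0.74 [200. 181. 244. 224.] [222.5 199.5] 1357 
scene carton 0.45 [243. 216. 277. 242.] [258.7 229.4] 643
```

Run:
```python
from h import *
im=optics.get_image("scene")[110:260,190:410]; cv2.imwrite("pics/crop1.png",cv2.resize(im,None,fx=3.5,fy=3.5,interpolation=cv2.INTER_CUBIC))
```

```text
(no output)
```

View pics/crop1.png

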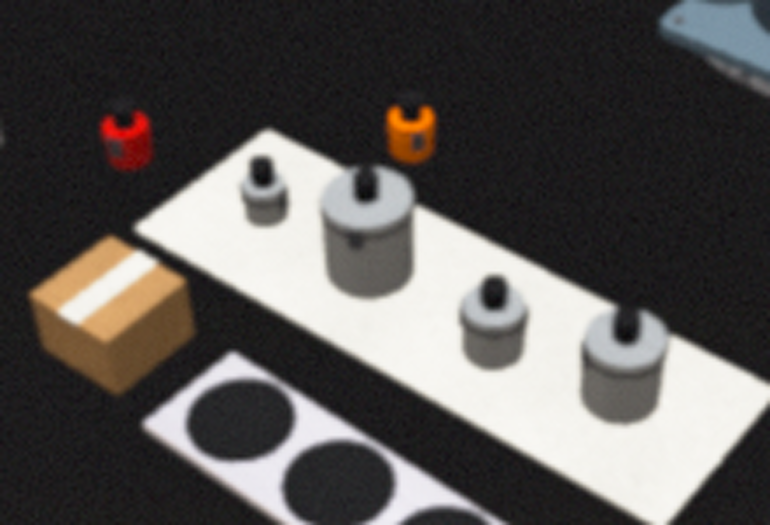

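```bash
python3 -m jog '[{"gripper":0.093,"dp":[0.034,0.034,0],"roll":8},{"gripper":0.093,"dp":[0.073,0.073,0],"roll":17},{"gripper":0.093,"dp":[0.112,0.112,0],"roll":26},{"gripper":0.093,"dp":[0.151,0.151,0],"roll":35},{"gripper":0.093,"dp":[0.190,0.190,0],"roll":44},{"gripper":0.093,"dp":[0.229,0.229,0],"roll":53},{"gripper":0.093,"dp":[0.268,0.268,0],"roll":62},{"gripper":0.093,"dp":[0.307,0.307,0],"roll":70},{"gripper":0.093,"dp":[0.337,0.3375,-0.03],"roll":77},{"gripper":0.093,"dp":[0.337,0.3375,-0.06],"roll":77}]'
```

```text
time: 1.9
ee_pos: [0.4639, -0.1959, 0.1584]
orientation: [75.7, 89.9, -13.9]
ft_force: [-0.2, -0.1, 0.1]
opening: 1.002
```

The crop shows four steel jars on the sheet, left to right a, d, b, c. The red and orange ones stand off the sheet. Descending on jar_a.

```bash
python3 -m jog '[{"gripper":0.093,"dp":[0,0,-0.03],"roll":0},{"gripper":0.093,"dp":[0,0,-0.06],"roll":0},{"gripper":0.093,"dp":[0,0,-0.09],"roll":0},{"gripper":0.093,"dp":[0,0,-0.11],"roll":0},{"gripper":0.093,"dp":[0,0,-0.12],"roll":0},{"gripper":0.093,"dp":[0,0,-0.124],"roll":0},{"gripper":0.05,"dp":[0,0,-0.124],"roll":0},{"gripper":0.03,"dp":[0,0,-0.124],"roll":0},{"gripper":0.03,"dp":[0,0,-0.124],"roll":0},{"gripper":0.03,"dp":[0,0,-0.124],"roll":0}]'
python3 - <<'E'
from h import *
print(get_obs()['ee_pos'])
a=optics.get_image("scene")[110:260,190:410]; b=optics.get_image("top")[150:260,220:480]
cv2.imwrite("pics/g1.png",cv2.resize(a,None,fx=3.5,fy=3.5)); cv2.imwrite("pics/g1t.png",cv2.resize(b,None,fx=3,fy=3))
E
```

```text
time: 3.15
ee_pos: [0.4619, -0.1983, 0.035]
orientation: [53.5, 90.0, -36.3]
ft_force: [1.1, 0.1, -0.5]
opening: 0.618
[ 0.46194485 -0.19828834  0.03499981]
```

View pics/g1.png

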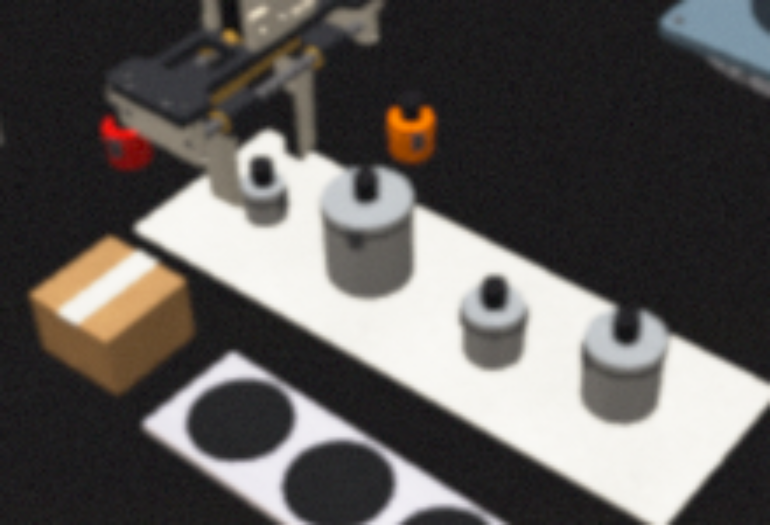

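View pics/g1t.png

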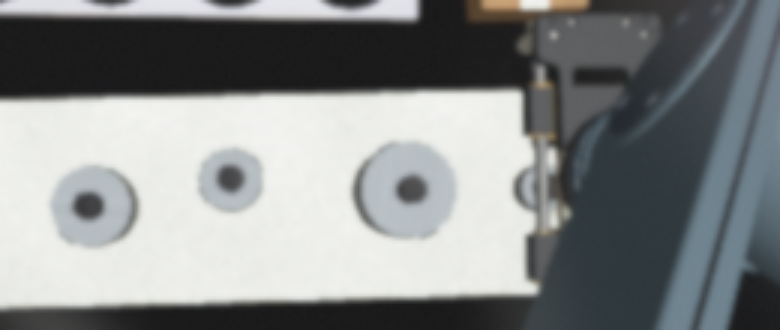

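```bash
python3 -m jog '[{"gripper":0,"dp":[0,0,0],"roll":0},{"gripper":0,"dp":[0,0,0],"roll":0},{"gripper":0,"dp":[0,0,0],"roll":0},{"gripper":0,"dp":[0,0,0],"roll":0},{"gripper":0,"dp":[0,0,0],"roll":0},{"gripper":0,"dp":[0,0,0],"roll":0},{"gripper":0,"dp":[0,0,0],"roll":0},{"gripper":0,"dp":[0,0,0],"roll":0},{"gripper":0,"dp":[0,0,0.005],"roll":0},{"gripper":0,"dp":[0,0,0.015],"roll":0}]'
python3 - <<'E'
from h import *
a=optics.get_image("scene")[110:260,190:410]; 
cv2.imwrite("pics/g2.png",cv2.resize(a,None,fx=3.5,fy=3.5))
E
```

```text
time: 4.5
ee_pos: [0.4614, -0.1979, 0.0498]
orientation: [-124.8, 89.9, 145.3]
ft_force: [-0.1, -1.1, -2.4]
opening: 0.182
```

View pics/g2.png

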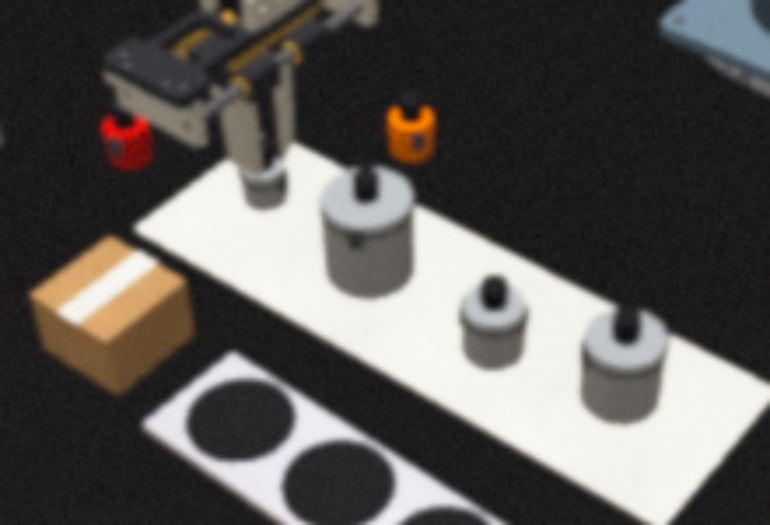

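```bash
python3 -m jog '[{"gripper":0,"dp":[0.01,0,0.03],"roll":0},{"gripper":0,"dp":[0.03,0.01,0.065],"roll":0},{"gripper":0,"dp":[0.06,0.03,0.095],"roll":0},{"gripper":0,"dp":[0.09,0.07,0.1],"roll":0},{"gripper":0,"dp":[0.115,0.12,0.1],"roll":0},{"gripper":0,"dp":[0.135,0.17,0.1],"roll":0},{"gripper":0,"dp":[0.15,0.225,0.1],"roll":0},{"gripper":0,"dp":[0.16,0.28,0.1],"roll":0},{"gripper":0,"dp":[0.163,0.33,0.1],"roll":0},{"gripper":0,"dp":[0.1636,0.3719,0.09],"roll":0}]'
```

```text
time: 5.8
ee_pos: [0.626, 0.176, 0.1408]
orientation: [99.3, 89.9, 9.5]
ft_force: [0.4, 0.3, -1.8]
opening: 0.183
```

```bash
python3 -m jog '[{"gripper":0,"dp":[0,0,-0.03],"roll":0},{"gripper":0,"dp":[0,0,-0.06],"roll":0},{"gripper":0,"dp":[0,0,-0.08],"roll":0},{"gripper":0,"dp":[0,0,-0.09],"roll":0},{"gripper":0,"dp":[0,0,-0.094],"roll":0},{"gripper":0,"dp":[0,0,-0.096],"roll":0},{"gripper":0,"dp":[0,0,-0.096],"roll":0},{"gripper":0.04,"dp":[0,0,-0.096],"roll":0},{"gripper":0.04,"dp":[0,0,-0.096],"roll":0},{"gripper":0.04,"dp":[0,0,-0.096],"roll":0}]'
```

```text
time: 7.05
ee_pos: [0.6256, 0.1738, 0.044]
orientation: [96.4, 90.0, 6.5]
ft_force: [-0.6, -0.6, 0.2]
opening: 0.419
```

```bash
python3 -m jog '[{"gripper":0.05,"dp":[0,0,0.04],"roll":0},{"gripper":0.05,"dp":[0,0,0.08],"roll":0},{"gripper":0.05,"dp":[-0.04,-0.02,0.09],"roll":0},{"gripper":0.05,"dp":[-0.09,-0.04,0.09],"roll":0},{"gripper":0.05,"dp":[-0.14,-0.06,0.09],"roll":0},{"gripper":0.05,"dp":[-0.1737,-0.0751,0.08],"roll":0},{"gripper":0.05,"dp":[-0.1737,-0.0751,0.06],"roll":0},{"gripper":0.05,"dp":[-0.1737,-0.0751,0.06],"roll":0},{"gripper":0.05,"dp":[-0.1737,-0.0751,0.06],"roll":0},{"gripper":0.05,"dp":[-0.1737,-0.0751,0.06],"roll":0}]'
python3 - <<'E'
from h import *
print(get_obs()['ee_pos'])
for cam in("scene","top"):
    cv2.imwrite(f"pics/p2{cam}.png",optics.get_image(cam))
    for d in optics.trace(cam,"jar_a"):
        x,_,_=fit(cam,"jar_a",.011,d['mask'])
        print(cam,d['conf'],x,d['rect'],d['mask'].sum())
a=cv2.imread("pics/p2scene.png")[110:320,190:430]; cv2.imwrite("pics/p2c.png",cv2.resize(a,None,fx=2.8,fy=2.8))
E
```

```text
time: 8.3
ee_pos: [0.4526, 0.0988, 0.1043]
orientation: [88.9, 89.9, -1.0]
ft_force: [-0.2, -0.5, -0.2]
opening: 0.538
[0.45259402 0.0987684  0.10427026]
scene 0.98 [0.47282544 0.01377778] [318.9, 185.7, 342.3, 218.7] 460
scene 0.87 [0.45179501 0.09929895] [353.0, 196.1, 380.6, 232.5] 707
scene 0.85 [ 0.45515058 -0.10565431] [283.3, 158.8, 309.1, 195.1] 899
scene 0.72 [0.62411137 0.17406185] [339.0, 272.3, 362.0, 296.0] 367
scene 0.56 [ 0.48176704 -0.31245651] [222.1, 134.5, 235.6, 158.0] 196
scene 0.54 [ 0.34850373 -0.15507136] [301.4, 137.6, 312.1, 154.3] 186
scene 0.52 [0.61810396 0.2880151 ] [383.9, 287.0, 419.0, 339.8] 1521
top 0.91 [ 0.46100805 -0.10586174] [338.4, 201.3, 374.6, 229.3] 866
top 0.82 [0.46955741 0.00998266] [285.8, 198.8, 310.6, 219.6] 383
top 0.73 [0.62707683 0.17345647] [207.6, 122.3, 224.0, 141.9] 262
top 0.7 [ 0.34030408 -0.16475015] [378.2, 266.5, 391.4, 282.1] 236
top 0.64 [ 0.47443474 -0.32143286] [450.5, 198.1, 473.0, 214.2] 295
top 0.42 [0.44979231 0.07784304] [259.8, 210.0, 267.7, 228.1] 100
```

View pics/p2c.png

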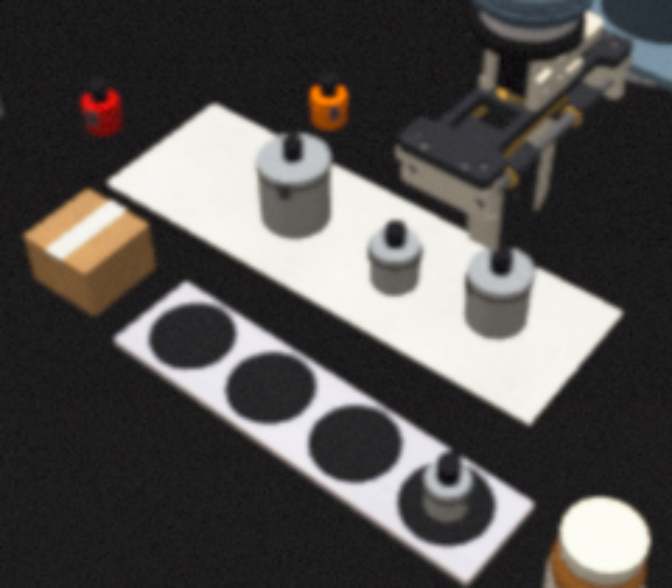

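jar_a stands centred on pad1 (crop 445,490): measured (0.6256, 0.1738), within 1 mm. Next, grasp jar_c.

```bash
python3 -m jog '[{"gripper":0.05,"dp":[0,0,-0.025],"roll":0},{"gripper":0.05,"dp":[0,0,-0.04],"roll":0},{"gripper":0.05,"dp":[0,0,-0.045],"roll":0},{"gripper":0,"dp":[0,0,-0.045],"roll":0},{"gripper":0,"dp":[0,0,-0.045],"roll":0},{"gripper":0,"dp":[0,0,-0.045],"roll":0},{"gripper":0,"dp":[0,0,-0.045],"roll":0},{"gripper":0,"dp":[0,0,-0.045],"roll":0},{"gripper":0,"dp":[0,0,-0.045],"roll":0},{"gripper":0,"dp":[0,0,-0.035],"roll":0}]'
```

```text
time: 9.75
ee_pos: [0.4501, 0.0987, 0.068]
orientation: [-91.1, 89.8, 179.1]
ft_force: [-0.6, 0.8, -3.0]
opening: 0.182
```

```bash
python3 -m jog '[{"gripper":0,"dp":[0,0,0.025],"roll":0},{"gripper":0,"dp":[0.005,0,0.055],"roll":0},{"gripper":0,"dp":[0.03,-0.01,0.075],"roll":0},{"gripper":0,"dp":[0.065,-0.025,0.075],"roll":0},{"gripper":0,"dp":[0.1,-0.045,0.075],"roll":0},{"gripper":0,"dp":[0.135,-0.065,0.075],"roll":0},{"gripper":0,"dp":[0.16,-0.08,0.07],"roll":0},{"gripper":0,"dp":[0.1704,-0.0887,0.05],"roll":0},{"gripper":0,"dp":[0.1704,-0.0887,0.03],"roll":0},{"gripper":0,"dp":[0.1704,-0.0887,0.015],"roll":0}]'
```

```text
time: 11.0
ee_pos: [0.6199, 0.0104, 0.0812]
orientation: [-101.2, 89.7, 168.9]
ft_force: [-0.2, -0.6, -3.5]
opening: 0.185
```

```bash
python3 -m jog '[{"gripper":0,"dp":[0,0,-0.007],"roll":0},{"gripper":0,"dp":[0,0,-0.012],"roll":0},{"gripper":0,"dp":[0,0,-0.015],"roll":0},{"gripper":0,"dp":[0,0,-0.016],"roll":0},{"gripper":0,"dp":[0,0,-0.016],"roll":0},{"gripper":0.05,"dp":[0,0,-0.016],"roll":0},{"gripper":0.05,"dp":[0,0,-0.016],"roll":0},{"gripper":0.05,"dp":[0,0,-0.016],"roll":0},{"gripper":0.05,"dp":[0,0,-0.016],"roll":0},{"gripper":0.05,"dp":[0,0,-0.016],"roll":0}]'
```

```text
time: 12.25
ee_pos: [0.6221, 0.0099, 0.0677]
orientation: [65.1, 90.0, -24.7]
ft_force: [0.2, 0.8, -0.0]
opening: 0.535
```

```bash
python3 -m jog '[{"gripper":0.05,"dp":[0,0,0.03],"roll":0},{"gripper":0.05,"dp":[0,0,0.05],"roll":0},{"gripper":0.05,"dp":[-0.03,0,0.05],"roll":0},{"gripper":0.05,"dp":[-0.08,0,0.05],"roll":0},{"gripper":0.05,"dp":[-0.12,0,0.05],"roll":0},{"gripper":0.05,"dp":[-0.1535,0,0.04],"roll":0},{"gripper":0.05,"dp":[-0.1535,0,0.03],"roll":0},{"gripper":0.05,"dp":[-0.1535,0,0.02],"roll":0},{"gripper":0.05,"dp":[-0.1535,0,0.02],"roll":0},{"gripper":0.05,"dp":[-0.1535,0,0.02],"roll":0}]'
python3 - <<'E'
from h import *
for cam in("scene","top"):
    cv2.imwrite(f"pics/p3{cam}.png",optics.get_image(cam))
    for d in optics.trace(cam,"jar_c"):
        x,_,_=fit(cam,"jar_c",.011,d['mask'])
        print(cam,d['conf'],x,np.round(d['rect']),d['mask'].sum())
a=cv2.imread("pics/p3scene.png")[110:320,190:430]; cv2.imwrite("pics/p3c.png",cv2.resize(a,None,fx=2.8,fy=2.8))
E
```

```text
time: 13.5
ee_pos: [0.4694, 0.0098, 0.0876]
orientation: [93.7, 90.0, 3.8]
ft_force: [0.4, 0.1, -0.3]
opening: 0.537
scene 0.74 [0.63004542 0.17743424] [339. 273. 361. 292.] 368
scene 0.69 [ 0.48821272 -0.30370022] [221. 134. 233. 156.] 189
scene 0.64 [0.47928661 0.01924902] [321. 187. 342. 215.] 422
scene 0.64 [0.62068036 0.01093521] [273. 223. 301. 259.] 796
scene 0.64 [ 0.47177352 -0.09565861] [280. 158. 309. 197.] 727
scene 0.6 [ 0.34109782 -0.16576111] [299. 137. 306. 146.] 65
top 0.76 [ 0.34264511 -0.1607928 ] [376. 266. 394. 281.] 250
top 0.71 [0.62536375 0.00888885] [284. 117. 312. 145.] 610
top 0.64 [ 0.45864328 -0.12808308] [361. 200. 373. 230.] 187
top 0.53 [ 0.47445385 -0.31635381] [449. 198. 472. 214.] 270
top 0.49 [0.62307717 0.16989316] [205. 122. 224. 142.] 282
```

View pics/p3c.png

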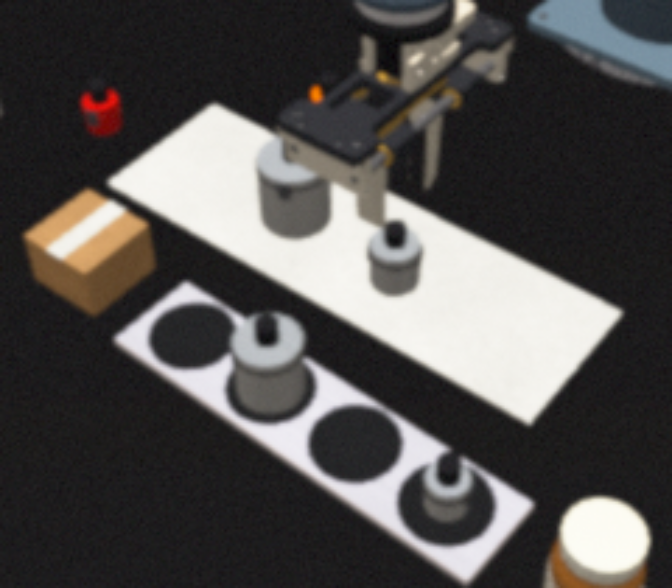

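jar_c is centred on pad3 (crop 270,370): measured (0.623, 0.010). Now jar_b.

```bash
python3 -m jog '[{"gripper":0.05,"dp":[0,0,-0.022],"roll":0},{"gripper":0.05,"dp":[0,0,-0.036],"roll":0},{"gripper":0.05,"dp":[0,0,-0.041],"roll":0},{"gripper":0,"dp":[0,0,-0.041],"roll":0},{"gripper":0,"dp":[0,0,-0.041],"roll":0},{"gripper":0,"dp":[0,0,-0.041],"roll":0},{"gripper":0,"dp":[0,0,-0.041],"roll":0},{"gripper":0,"dp":[0,0,-0.041],"roll":0},{"gripper":0,"dp":[0,0,-0.041],"roll":0},{"gripper":0,"dp":[0,0,-0.031],"roll":0}]'
```

```text
time: 14.95
ee_pos: [0.4674, 0.0102, 0.0562]
orientation: [-101.7, 89.8, 168.5]
ft_force: [-0.5, -1.2, -2.2]
opening: 0.183
```

```bash
python3 -m jog '[{"gripper":0,"dp":[0,0,0.025],"roll":0},{"gripper":0,"dp":[0,0.01,0.055],"roll":0},{"gripper":0,"dp":[0.02,0.03,0.08],"roll":0},{"gripper":0,"dp":[0.055,0.05,0.085],"roll":0},{"gripper":0,"dp":[0.09,0.07,0.085],"roll":0},{"gripper":0,"dp":[0.125,0.0816,0.085],"roll":0},{"gripper":0,"dp":[0.1557,0.0816,0.075],"roll":0},{"gripper":0,"dp":[0.1557,0.0816,0.055],"roll":0},{"gripper":0,"dp":[0.1557,0.0816,0.03],"roll":0},{"gripper":0,"dp":[0.1557,0.0816,0.015],"roll":0}]'
python3 -m jog '[{"gripper":0,"dp":[0,0,-0.007],"roll":0},{"gripper":0,"dp":[0,0,-0.012],"roll":0},{"gripper":0,"dp":[0,0,-0.015],"roll":0},{"gripper":0,"dp":[0,0,-0.016],"roll":0},{"gripper":0,"dp":[0,0,-0.016],"roll":0},{"gripper":0.05,"dp":[0,0,-0.016],"roll":0},{"gripper":0.05,"dp":[0,0,-0.016],"roll":0},{"gripper":0.05,"dp":[0,0,-0.016],"roll":0},{"gripper":0.05,"dp":[0,0,-0.016],"roll":0},{"gripper":0.05,"dp":[0,0,-0.016],"roll":0}]'
```

```text
time: 16.2
ee_pos: [0.623, 0.0916, 0.0701]
orientation: [-91.2, 89.8, 178.9]
ft_force: [-0.6, -0.5, -2.3]
opening: 0.184
time: 17.45
ee_pos: [0.6243, 0.0915, 0.0557]
orientation: [125.9, 90.0, 36.0]
ft_force: [0.0, -0.5, -0.0]
opening: 0.537
```

```bash
python3 -m jog '[{"gripper":0.05,"dp":[0,0,0.04],"roll":0},{"gripper":0.05,"dp":[0,0,0.075],"roll":0},{"gripper":0.05,"dp":[-0.03,-0.02,0.085],"roll":0},{"gripper":0.05,"dp":[-0.07,-0.05,0.085],"roll":0},{"gripper":0.05,"dp":[-0.11,-0.09,0.085],"roll":0},{"gripper":0.05,"dp":[-0.14,-0.13,0.085],"roll":0},{"gripper":0.05,"dp":[-0.16,-0.17,0.08],"roll":0},{"gripper":0.05,"dp":[-0.1645,-0.1944,0.06],"roll":0},{"gripper":0.05,"dp":[-0.1645,-0.1944,0.055],"roll":0},{"gripper":0.05,"dp":[-0.1645,-0.1944,0.055],"roll":0}]'
python3 - <<'E'
from h import *
for cam in("scene","top"):
    cv2.imwrite(f"pics/p4{cam}.png",optics.get_image(cam))
    for d in optics.trace(cam,"jar_b"):
        print(cam,d['conf'],fit(cam,"jar_b",.011,d['mask'])[0].round(4),"as d on sheet",fit(cam,"jar_d",.002,d['mask'])[0].round(4),np.round(d['rect']),d['mask'].sum())
a=cv2.imread("pics/p4scene.png")[110:320,190:430]; cv2.imwrite("pics/p4c.png",cv2.resize(a,None,fx=2.8,fy=2.8))
E
```

```text
time: 18.7
ee_pos: [0.4597, -0.1023, 0.1105]
orientation: [-141.5, 89.9, 128.6]
ft_force: [-0.0, 0.1, -0.0]
opening: 0.538
scene 0.72 [0.6185 0.0078] as d on sheet [0.6201 0.0094] [270. 222. 300. 258.] 808
scene 0.69 [ 0.4839 -0.3066] as d on sheet [ 0.4849 -0.3051] [221. 134. 233. 157.] 227
scene 0.67 [0.6447 0.1114] as d on sheet [0.6466 0.1128] [302. 259. 334. 280.] 331
scene 0.65 [0.6229 0.092 ] as d on sheet [0.6245 0.0934] [305. 245. 331. 275.] 513
scene 0.63 [ 0.4584 -0.1024] as d on sheet [ 0.4596 -0.1011] [281. 158. 308. 195.] 905
top 0.93 [0.6266 0.0911] as d on sheet [0.6248 0.0902] [244. 119. 269. 144.] 450
top 0.79 [0.6259 0.009 ] as d on sheet [0.624  0.0088] [283. 116. 311. 148.] 671
top 0.73 [0.6247 0.1709] as d on sheet [0.6231 0.1692] [206. 124. 225. 142.] 268
```

View pics/p4c.png

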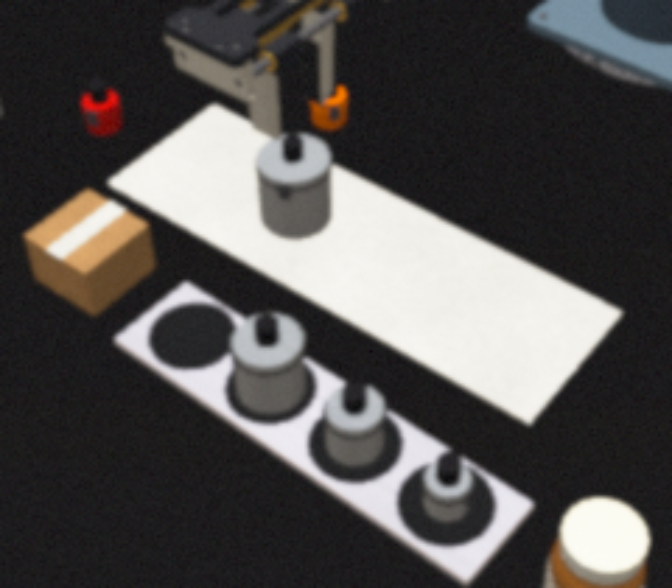

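jar_b is on pad2 (crop 355,440): measured (0.625, 0.0915). Now jar_d; the commanded z is 0.111, going to 0.071.

```bash
python3 -m jog '[{"gripper":0.05,"dp":[0,0,-0.022],"roll":0},{"gripper":0.05,"dp":[0,0,-0.035],"roll":0},{"gripper":0.05,"dp":[0,0,-0.04],"roll":0},{"gripper":0,"dp":[0,0,-0.04],"roll":0},{"gripper":0,"dp":[0,0,-0.04],"roll":0},{"gripper":0,"dp":[0,0,-0.04],"roll":0},{"gripper":0,"dp":[0,0,-0.04],"roll":0},{"gripper":0,"dp":[0,0,-0.04],"roll":0},{"gripper":0,"dp":[0,0,-0.04],"roll":0},{"gripper":0,"dp":[0,0,-0.032],"roll":0}]'
```

```text
time: 20.15
ee_pos: [0.4581, -0.1022, 0.0778]
orientation: [-112.3, 89.8, 157.8]
ft_force: [-0.3, -0.6, -5.8]
opening: 0.184
```

```bash
python3 -m jog '[{"gripper":0,"dp":[0,0,0.02],"roll":0},{"gripper":0,"dp":[0,0,0.045],"roll":0},{"gripper":0,"dp":[0.02,0.005,0.06],"roll":0},{"gripper":0,"dp":[0.05,0.012,0.065],"roll":0},{"gripper":0,"dp":[0.085,0.02,0.065],"roll":0},{"gripper":0,"dp":[0.12,0.028,0.065],"roll":0},{"gripper":0,"dp":[0.15,0.0313,0.06],"roll":0},{"gripper":0,"dp":[0.161,0.0313,0.045],"roll":0},{"gripper":0,"dp":[0.161,0.0313,0.03],"roll":0},{"gripper":0,"dp":[0.161,0.0313,0.016],"roll":0}]'
python3 -m jog '[{"gripper":0,"dp":[0,0,-0.007],"roll":0},{"gripper":0,"dp":[0,0,-0.012],"roll":0},{"gripper":0,"dp":[0,0,-0.015],"roll":0},{"gripper":0,"dp":[0,0,-0.015],"roll":0},{"gripper":0,"dp":[0,0,-0.015],"roll":0},{"gripper":0.05,"dp":[0,0,-0.015],"roll":0},{"gripper":0.05,"dp":[0,0,-0.015],"roll":0},{"gripper":0.05,"dp":[0,0,-0.015],"roll":0},{"gripper":0.05,"dp":[0,0,-0.015],"roll":0},{"gripper":0.05,"dp":[0,0,-0.015],"roll":0}]'
python3 -m jog '[{"gripper":0.05,"dp":[0,0,0.03],"roll":0},{"gripper":0.05,"dp":[0,0,0.07],"roll":0},{"gripper":0.05,"dp":[-0.04,0,0.1],"roll":0},{"gripper":0.05,"dp":[-0.09,-0.03,0.12],"roll":0},{"gripper":0.05,"dp":[-0.14,-0.07,0.12],"roll":0},{"gripper":0.05,"dp":[-0.19,-0.12,0.12],"roll":0},{"gripper":0.05,"dp":[-0.22,-0.17,0.12],"roll":0},{"gripper":0.05,"dp":[-0.25,-0.21,0.12],"roll":0},{"gripper":0.05,"dp":[-0.25,-0.22,0.12],"roll":0},{"gripper":0.05,"dp":[-0.25,-0.22,0.12],"roll":0}]'
python3 - <<'E'
from h import *
P=dict(jar_a=(.6256,.1734),jar_b=(.6245,.0914),jar_c=(.6223,.0096),jar_d=(.6210,-.0717))
for cam in("scene","top"):
    cv2.imwrite(f"pics/p5{cam}.png",optics.get_image(cam))
    for d in optics.trace(cam,"jar_d"):
        best=min(D,key=lambda n:np.hypot(*(fit(cam,n,.011,d['mask'])[0]-P[n])))
        x,s,m=fit(cam,best,.011,d['mask']); e=np.hypot(*(x-P[best]))
        if e<.04: print(cam,best,round(d['conf'],2),x.round(4),"err",e.round(4),int(s),m)
    for n in("bottle","carton"):
        d=optics.trace(cam,n)[0]; print(cam,n,cen(d['mask']).round(1))
a=cv2.imread("pics/p5scene.png")[110:350,190:450]; cv2.imwrite("pics/p5c.png",cv2.resize(a,None,fx=2.5,fy=2.5))
E
```

```text
time: 21.4
ee_pos: [0.6186, -0.0714, 0.0927]
orientation: [-102.0, 89.8, 168.1]
ft_force: [-0.9, 0.2, -5.6]
opening: 0.181
time: 22.65
ee_pos: [0.6208, -0.0716, 0.0797]
orientation: [66.1, 90.0, -23.7]
ft_force: [0.5, -0.4, -0.3]
opening: 0.534
time: 23.9
ee_pos: [0.3709, -0.2919, 0.1997]
orientation: [121.9, 90.0, 31.9]
ft_force: [0.5, -0.7, 0.1]
opening: 0.541
scene jar_d 0.89 [ 0.6199 -0.0703] err 0.0017 1135 1068
scene jar_a 0.71 [0.6241 0.1739] err 0.0016 365 356
scene jar_b 0.61 [0.6225 0.0917] err 0.002 573 555
scene jar_c 0.59 [0.6218 0.0106] err 0.0011 832 832
scene bottle [403.  313.7]
scene carton [222.  199.2]
top jar_d 0.88 [ 0.6217 -0.0723] err 0.0009 1044 984
top jar_a 0.64 [0.6271 0.1734] err 0.0015 286 263
top jar_b 0.6 [0.6262 0.0917] err 0.0017 473 480
top jar_c 0.58 [0.623  0.0094] err 0.0007 713 680
top jar_d 0.52 [ 0.5916 -0.0645] err 0.0303 1008 123
top bottle [150.7 129.1]
top carton [395.  136.9]
```

View pics/p5c.png

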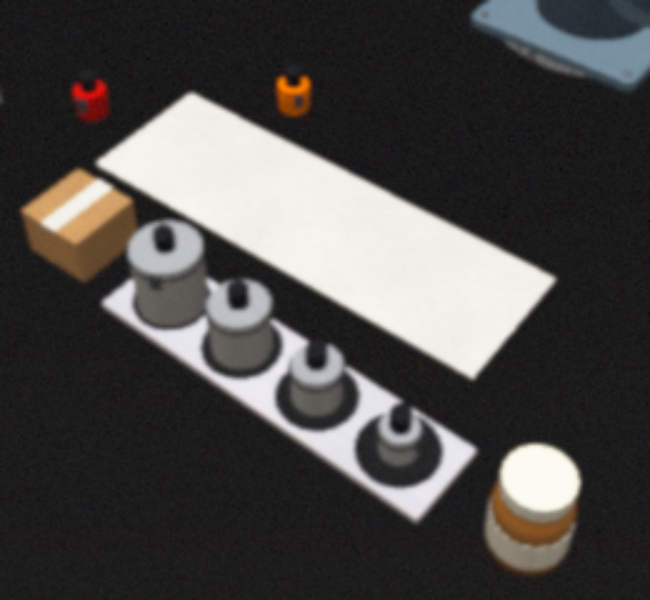

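View pics/p5top.png

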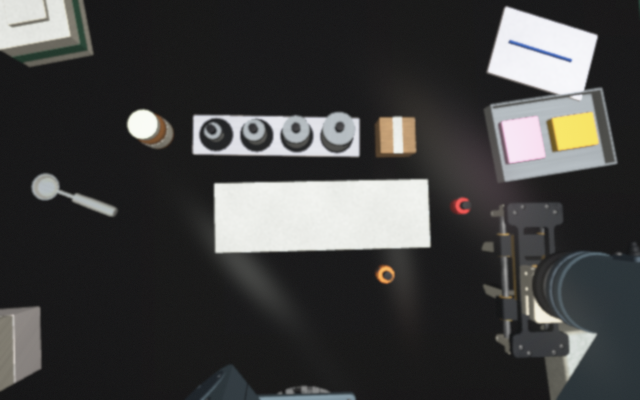

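All four jars stand upright and centred, growing from the bottle to the carton, with the arm clear. Handing in.

```bash
python3 -c "
from rig import workorder; print(workorder.job_done())"
```

```text
the job is handed in; nothing more can be done
None
```

All four jars are on the rail in order of size, and the job was handed in at about 24 s of the 83 s allowed. I lifted each by its knob: jar_a is on pad1 next to the bottle, then jar_b on pad2, jar_c on pad3 and jar_d on pad4 next to the carton.

- **Centring:** in the last pictures both cameras put every jar within 2 mm of its pad centre (12 mm allowed).
- **Bottle and carton:** neither has moved by more than 1 pixel since the start.
- **Jars and arm:** the jars stand upright and released, and the arm is clear of everything.
- **Disagreement:** the top camera also gave one small second outline near jar_d (123 pixels, confidence 0.52). I took it as a false detection because the picture shows nothing there. No check failed.

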